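Make up a mailing kit and a craft kit

ROBOT

A 7-joint arm with a two-finger parallel gripper is mounted at the origin on a cart in front of the work surface, level with it; the furniture and walls round the work are solid. World frame = base frame: x ahead of the robot, y to its left, z up, the work surface at z = 0. Lengths are in m, angles in rad, forces in N, time in s.
With the tool pointing down it reaches from about 0.425 to 0.925 m from the base axis. Payload 6.8 kg.
Tool frame: the origin (TCP) lies on the centre line of the jaws, within the pads' length; the fingertips stand 19 mm ahead of it and the grasp point (between the pads) is the TCP; z points along the fingers, y is the line along which they close (so a half turn about z gives the same grasp; the last joint's range is limited). The gripper opens to 85 mm and grips with 20 to 120 N. Pads are 22 mm wide; open, the fingers measure 114 mm over their backs; the gripper's body (76 mm by 85 mm) begins 54 mm behind the grasp point. The pads swing forward as they close: fully open they stand 13 mm farther back than shut.
Start: joints at [-1.448, 0.477, 0.022, 1.555, -0.011, 1.109, -0.083], TCP at [0.154, 0.657, 0.23] pointing down, gripper open.
Joint ranges: [-2.96, 2.96], [-0.34, 2.1], [-1.41, 1.46], [0.24, 2.44], [-1.37, 4.51], [0.17, 1.92], [-2.96, 2.96]. Speed limits (rad/s): [2.39, 2.39, 3.14, 3.14, 3.14, 3.14, 3.14].

INTERFACE

Orientations are given as a rotation vector (axis times angle).
In Python, from bench import r gives the robot as it stands. The module is installed in compiled form; this text tells all that it offers.
- The arm moves only by the tool arm_command, never from a script. Its argument "rows" is a list of rows, each an object of numbers: "fingers": the opening, from -1 (shut) to 1 (fully open); "x", "y", "z": the shift along the tool's x, y, z in m; "ax", "ay", "az": the turn, a rotation vector about the tool's x, y, z in degrees. In form: [{"fingers": .., "x": .., "y": .., "z": .., "ax": .., "ay": .., "az": ..}, ...]. A call has 1 to 10 rows; each row shifts and turns the commanded pose from where the row before left it, along the tool's axes as they then stand; what a row does not reach is not made up. A row lasts 1/12 s, in which the tool goes at most 41.7 mm and 7.16 degrees, less where a joint would pass 70% of its speed; a pose out of reach is approached as far as the arm can. A call is refused whole if a number of a shift passes 0.0417 or a number of a turn 7.16, either way. A call with a gripper value outside its range is refused whole. The fingers move at their own pace and stop on an object; "grip_force" is the grip in N (left out, the last holds). Time passes only in rows, so rows that do not move let the fingers close. It gives the time, the measured TCP pose, the force, the opening and the grip force at its end, in the units of the state.
- r.get_obs(): the state, without advancing time (a new reading comes with each control period).
- r.grab_frame(name): name is "scene" or "top" or "wrist"; returns a dict with "frame" (384x512x3 uint8, red, green, blue), "depth" (384x512 float32, m along the optical axis (not along the pixel's ray), 0 where there is no reading), "K" (3x3 intrinsics, pixels), "world_from_camera" (4x4, takes a point from camera to world coordinates). Camera axes: x right, y down, z forward; pixel columns grow to the right and rows downward; lengths in m; the calibration is good to about 2 mm. A picture is of the moment at which its call begins.
- r.hand_in(): hands the job in; it is judged then, once.
The state is a dict: "clock": time; "joints": joint angles; "qvel": joint speeds; "tau": joint torques, N m; "tcp_pos": TCP position; "orientation": TCP orientation; "contact_force": force on the tool from outside, world axes, zero at the start; "moment": the same for the moment, N m; "grip_width": finger opening in m; "gripper_force": force on a finger pad.
Only numpy, scipy, OpenCV 4.12 (cv2) and the standard library are available. Lean on these libraries where they do the work, as an engineer would, in place of code of your own. Each camera call takes 0.05 s, during which the arm holds its last target. There are 200 camera calls.

TASK

Make up two kits from the loose stock along the front of the desk: the wooden tray with two pockets gets the box of staples and a roll of tape; the wooden tray with three pockets gets the other roll of tape, the eraser and the glue stick. Put each thing into the pocket made for its shape, down on the pocket's floor, the glue stick standing upright and the rest lying flat. Leave the lip balm, the dropper bottle and the stapler where they are.

Things in the scene. Friction and masses are not known exactly. Their poses are not given: they have to be found in the camera images.
- staple_box_center (a point): small tan cardboard box of staples, 30 x 52 x 21 mm (its x, y, z), lying flat on the desk; the point is its centre, half-way up (10.5 mm above its underside). Long side along its y. Within 0.5 rad of pointing across the robot's view (world y)
- eraser_center (a point): block eraser in a paper sleeve, 21 x 42 x 12.5 mm (its x, y, z), lying flat on the desk; the point is its centre, half-way up (6.25 mm above its underside). Long side along its y, within 0.5 rad of world y
- glue_stick_center (a point): glue stick standing upright on its foot, a cylinder 26 mm across and 89 mm high; the point is its centre, half-way up (44.5 mm above its foot). z is its axis, up. It is the fatter and taller of the two upright sticks
- washi_1_center (a point): roll of paper tape lying flat on the desk, a squat disc 37 mm across and 15 mm high with a paler core in the middle; a pinkish brown one. The two rolls are interchangeable. The point is the centre of the roll, half-way up (7.5 mm above its underside). z is the roll's axis, vertical
- washi_2_center (a point): roll of paper tape lying flat on the desk, a squat disc 37 mm across and 15 mm high with a paler core in the middle; a greyish blue one. The two rolls are interchangeable. The point is the centre of the roll, half-way up (7.5 mm above its underside). z is the roll's axis, vertical
- mail_tray: wooden board 85 x 171 x 8 mm (x, y, z) fixed at left or right, long side (y) within 0.25 rad of world y, with two grey-lined pockets 4 mm deep (floors 4 mm, rim 8 mm above the desk). Origin: centre of underside; z up. Pockets at x = 0: round, 57 mm across, for tape, at y = +45 mm; oblong 48 (x) by 70 (y) mm, for the staple box, at y = -38.5 mm
- craft_tray: wooden board 85 x 230 x 8 mm (x, y, z) fixed at left or right, long side (y) within 0.25 rad of world y, with three grey-lined pockets 4 mm deep (floors 4 mm, rim 8 mm above the desk). Origin: centre of underside; z up. Pockets at x = 0: large round, 57 mm across, for tape, at y = +75 mm; oblong 38 (x) by 60 (y) mm, eraser, at y = -3.5 mm; small round, 46 mm across, for the glue stick, at y = -76.5 mm
- lip_balm_center (a point): bystander: lip balm, a slim pink cylinder standing upright, 17 mm across and 68 mm high, among the stock at the front; belongs to neither kit. The point is its centre, half-way up (34 mm above its foot)
- dropper_center (a point): bystander: brown dropper bottle standing upright behind the trays, 34 mm across and 102 mm high. The point is its centre, half-way up (51 mm)
- stapler_center (a point): bystander: grey stapler lying behind the trays, 34 x 125 x 45 mm, long side along its y. The point is its centre, half-way up (22.5 mm)

How it is judged:
At the end, for the whole second after the job is handed in: Staple box and one tape roll lie in the two-pocket tray; the other roll, eraser and upright glue stick in the three-pocket tray, each in the pocket for its shape: within 13 mm of the pocket centre along each tray side, on its floor (height within 3 mm), level or upright within 0.15 rad (x of staple_box_center in the frame of mail_tray between -0.013 and 0.013 m and y of staple_box_center in the frame of mail_tray between -0.0515 and -0.0255 m and z of staple_box_center in the frame of mail_tray between 0.0115 and 0.0175 m and angle between each of staple_box_center, eraser_center, glue_stick_center's own z axis and vertical below 0.15 rad and x of eraser_center in the frame of craft_tray between -0.013 and 0.013 m and y of eraser_center in the frame of craft_tray between -0.0165 and 0.0095 m and z of eraser_center in the frame of craft_tray between 0.0073 and 0.0133 m and x of glue_stick_center in the frame of craft_tray between -0.013 and 0.013 m and y of glue_stick_center in the frame of craft_tray between -0.0895 and -0.0635 m and z of glue_stick_center in the frame of craft_tray between 0.0455 and 0.0515 m and (((x of washi_1_center in the frame of mail_tray between -0.013 and 0.013 m and y of washi_1_center in the frame of mail_tray between 0.032 and 0.058 m and z of washi_1_center in the frame of mail_tray between 0.0085 and 0.0145 m and angle between washi_1_center's own z axis and vertical below 0.15 rad) and (x of washi_2_center in the frame of craft_tray between -0.013 and 0.013 m and y of washi_2_center in the frame of craft_tray between 0.062 and 0.088 m and z of washi_2_center in the frame of craft_tray between 0.0085 and 0.0145 m and angle between washi_2_center's own z axis and vertical below 0.15 rad)) or ((x of washi_2_center in the frame of mail_tray between -0.013 and 0.013 m and y of washi_2_center in the frame of mail_tray between 0.032 and 0.058 m and z of washi_2_center in the frame of mail_tray between 0.0085 and 0.0145 m and angle between washi_2_center's own z axis and vertical below 0.15 rad) and (x of washi_1_center in the frame of craft_tray between -0.013 and 0.013 m and y of washi_1_center in the frame of craft_tray between 0.062 and 0.088 m and z of washi_1_center in the frame of craft_tray between 0.0085 and 0.0145 m and angle between washi_1_center's own z axis and vertical below 0.15 rad)))); the robot touches nothing.
It fails at once if the lip balm is shifted by more than 20 mm or knocked over (distance of lip_balm_center from where it was at the start of the episode above 0.02 m).
It fails at once if the dropper bottle is shifted by more than 20 mm or knocked over (distance of dropper_center from where it was at the start of the episode above 0.02 m).
It fails at once if the stapler is shifted by more than 20 mm or knocked over (distance of stapler_center from where it was at the start of the episode above 0.02 m).
It also fails if it takes over 109 s, if anything falls off the work surface, if the arm or the gripper's body presses on something with over 40 N, if the wrist force passes 120 N, or if a joint passes its speed limit or range.

## Working session

There is one attempt and no reset: what is moved stays moved. The work goes in short steps, Python scripts to look and compute and a tool call to move; the robot and the scene stay as the last step left them, time stands still between calls to the robot, and variables do not carry over. Pictures are saved under pics/ and viewed, at most 14 in all, crops included, and the job is handed in when it is done.

Besides the shell and the picture viewer there is one more tool, called in YAML: its name, and indented under it one key for each argument. arm_command: Moves the arm, as the interface text tells. Its arguments: {"type":"object","properties":{"rows":{"type":"array"},"grip_force":{"type":"number"}},"required":["rows"]}

```bash
mkdir -p pics; python3 - <<'E'
from bench import r
import cv2,numpy as np
o=r.get_obs();print(o)
for n in("top","scene"):
    f=r.grab_frame(n);cv2.imwrite(f"pics/{n}0.png",f["frame"][:,:,::-1]);np.savez(f"{n}0.npz",**f);print(n,f["K"],f["world_from_camera"],(f["depth"]>0).mean())
E
```

```text
{'clock': 0.0, 'joints': array([-1.44809118,  0.47778124,  0.02229837,  1.5564289 , -0.01151048,
        1.10930563, -0.08306313]), 'qvel': array([ 5.17777451e-04, -6.50971428e-04, -9.77812917e-05, -1.31853312e-03,
        5.82025928e-05, -3.12413924e-04, -1.98017719e-03]), 'tau': array([-6.75378615e-04, -5.96465242e+01,  1.60764221e+00, -2.81180942e+01,
        1.24591507e-02,  9.49209498e-03, -3.58576273e-06]), 'tcp_pos': array([0.15426549, 0.65653327, 0.22854708]), 'orientation': array([-3.61590080e-01, -3.12060952e+00,  2.81629554e-03]), 'contact_force': array([0.09485041, 0.30044776, 0.25594236]), 'moment': array([ 0.00963004, -0.00569491,  0.02284187]), 'gripper_force': 0.0, 'grip_width': 0.08548288928694234}
top [[448.32474251   0.         252.18287035]
 [  0.         448.32474251 191.60454371]
 [  0.           0.           1.        ]] [[ 0.00305516 -0.98909895  0.14722069  0.38696427]
 [-0.99998914 -0.00250368  0.0039311   0.00395772]
 [-0.00351966 -0.1472311  -0.98909586  1.59438843]
 [ 0.          0.          0.          1.        ]] 0.9960225423177084
scene [[375.00155292   0.         257.46382944]
 [  0.         375.00155292 193.46447625]
 [  0.           0.           1.        ]] [[ 0.72598092 -0.35642971  0.58814077  0.02810083]
 [-0.68757068 -0.35867373  0.63134754 -0.6064076 ]
 [-0.01408037 -0.86273461 -0.50546091  0.55335665]
 [ 0.          0.          0.          1.        ]] 0.9963531494140625
```

View pics/top0.png

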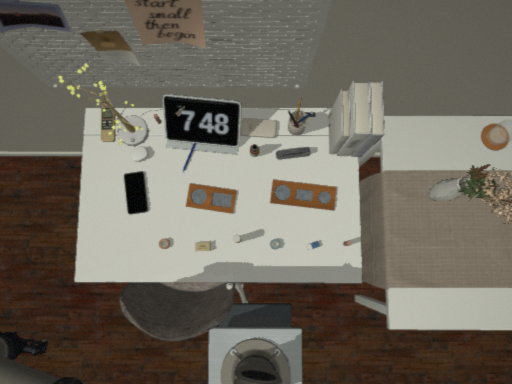

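View pics/scene0.png

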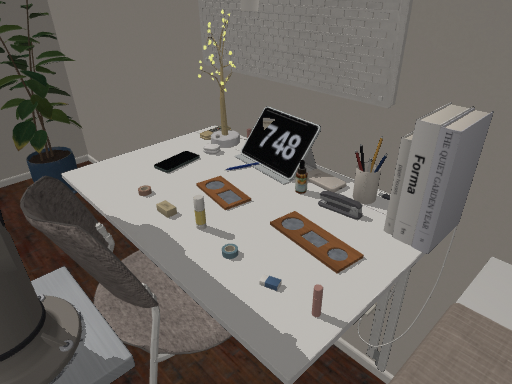

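The top view shows pink tape (165,243), staple box (203,246), glue (238,238), blue tape (277,244), eraser (315,244), lip balm (347,242), mail tray (212,198) and craft tray (304,194). Next I'll measure these.

```bash
cat > h.py <<'E'
import cv2,numpy as np
from scipy.spatial.transform import Rotation as R
def cast(f,px,z):
    px=np.atleast_2d(px).astype(float);K=f["K"];T=f["world_from_camera"]
    d=np.c_[(px[:,0]-K[0,2])/K[0,0],(px[:,1]-K[1,2])/K[1,1],np.ones(len(px))]@T[:3,:3].T
    o=T[:3,3];return o+d*((z-o[2])/d[:,2])[:,None]
def pts(f):
    h,w=f["depth"].shape;K=f["K"];T=f["world_from_camera"];v,u=np.mgrid[:h,:w];D=f["depth"]
    P=np.stack([(u-K[0,2])/K[0,0]*D,(v-K[1,2])/K[1,1]*D,D],-1);return P@T[:3,:3].T+T[:3,3]
def rect(p):
    "centre, size, yaw of the long side from world y, of points on a plane"
    (c,s,a)=cv2.minAreaRect((p[:,:2]*1000).astype(np.float32))
    yaw=a-90 if s[0]>s[1] else a
    return np.round(np.array(c)/1000,4),np.round(sorted(s),1),round((yaw+90)%180-90,1)
E
python3 - <<'E'
from h import *
f=dict(np.load("top0.npz"));P=pts(f);im=f["frame"]
hsv=cv2.cvtColor(im,cv2.COLOR_RGB2HSV)
desk=im[215:235,180:300].reshape(-1,3);print(np.median(desk,0),hsv[225,260],"deskz",np.median(P[215:230,180:300,2]))
# trays: orange
m=((hsv[...,0]<20)&(hsv[...,1]>110)).astype(np.uint8);m[:165]=0;m[225:]=0;m[:,:175]=0;m[:,350:]=0
m=cv2.morphologyEx(m,cv2.MORPH_CLOSE,np.ones((3,3)))
for c in cv2.findContours(m,cv2.RETR_EXTERNAL,cv2.CHAIN_APPROX_NONE)[0]:
    if cv2.contourArea(c)>300: print("tray",rect(cast(f,c[:,0],.008)))
hm=(P[...,2]>.004+np.median(P[215:230,180:300,2])).astype(np.uint8);hm[:225]=0;hm[262:]=0;hm[:,:130]=0;hm[:,358:]=0
n,L,S,C=cv2.connectedComponentsWithStats(hm)
for i in range(1,n):
    if S[i,4]>8:
        q=P[L==i];zt=np.percentile(q[:,2],90);top=q[q[:,2]>zt-.006]
        print(S[i],"zt",zt.round(4),"mid",((top.min(0)+top.max(0))/2).round(4),rect(top),im[L==i].mean(0).round())
# saturated masks
E
```

```text
[193. 195. 182.] [ 30  13 195] deskz -0.0009083767164895784
tray (array([0.6   , 0.1576]), array([ 81.9, 167.5]), -8.5)
tray (array([ 0.6132, -0.1711]), array([ 81.4, 225.6]), -6.7)
[277 228   4   7   9] zt 0.0077 mid [ 0.4829 -0.0832  0.0057] (array([ 0.4829, -0.085 ]), array([12.2, 18.7]), -75.5) [194. 195. 183.]
[144 230   5   9  14] zt 1.1192 mid [0.387  0.004  1.5944] (array([0.387, 0.004]), array([0., 0.]), 0.0) [193. 193. 182.]
[231 235  11   9  62] zt 0.0909 mid [0.4541 0.0619 0.0895] (array([0.4541, 0.0619]), array([20.1, 23.3]), 0.5) [166. 166. 152.]
[269 237  16  13  76] zt 0.0189 mid [ 0.4206 -0.0419  0.8037] (array([ 0.4235, -0.0383]), array([ 34.2, 106.4]), 23.1) [130. 141. 136.]
[159 238  12  14  86] zt 0.0191 mid [0.4217 0.17   0.8039] (array([0.4228, 0.1691]), array([ 35.2, 336.1]), -6.3) [141. 125. 108.]
[193 240  21  12 154] zt 0.0242 mid [0.429  0.1832 0.0228] (array([0.429 , 0.1832]), array([27.9, 52.5]), 0.2) [153. 145. 114.]
[305 240  15  11  79] zt 0.0167 mid [ 0.4339 -0.2018  0.0149] (array([ 0.4348, -0.204 ]), array([19.8, 41.7]), 20.6) [122. 135. 141.]
[342 241  11   7  45] zt 0.0689 mid [ 0.441  -0.3184  0.0689] (array([ 0.441 , -0.3184]), array([10.4, 13.5]), -0.2) [143. 122. 111.]
[330 254   4   5  10] zt 0.1647 mid [0.387  0.004  1.5944] (array([0.387, 0.004]), array([0., 0.]), 0.0) [195. 195. 183.]
```

```bash
cat >> h.py <<'E'
def go(x,y,z,yaw=0):
    "turn (deg about tool axes) then shift (mm in target axes) from the pose now to tool-down, y axis at yaw deg from world y"
    from bench import r
    o=r.get_obs();c=R.from_rotvec(o["orientation"]);t=R.from_euler("z",yaw,degrees=True)*R.from_rotvec([0,np.pi,0])
    print("turn",np.degrees((c.inv()*t).as_rotvec()).round(1),"shift mm",(1000*t.inv().apply(np.array([x,y,z])-o["tcp_pos"])).round(1),"cur",o["tcp_pos"].round(4),"F",o["contact_force"].round(1),"w",round(o["grip_width"],4),"t",round(o["clock"],1))
E
python3 - <<'E'
from h import *
f=dict(np.load("top0.npz"));im=f["frame"]
hsv=cv2.cvtColor(im,cv2.COLOR_RGB2HSV)
for n,(u0,u1,v0,v1),zt in [("pink",(155,176,234,255),.015),("staple",(190,218,236,256),.021),("blue",(266,290,234,254),.015),("eraser",(303,326,236,254),.0125)]:
    d=np.abs(im[v0:v1,u0:u1].astype(int)-[193,195,182]).max(-1)
    sat=hsv[v0:v1,u0:u1,1]
    m=((d>25)).astype(np.uint8)
    c=max(cv2.findContours(m,cv2.RETR_EXTERNAL,cv2.CHAIN_APPROX_NONE)[0],key=cv2.contourArea)
    print(n,rect(cast(f,c[:,0]+[u0,v0],zt)))
go(.43,.30,.20,0)
E
```

```text
pink (array([0.4408, 0.3117]), array([38.1, 49.1]), 1.9)
staple (array([0.4322, 0.1725]), array([34.7, 73.2]), 1.3)
blue (array([ 0.4395, -0.0764]), array([36.3, 51. ]), 18.4)
eraser (array([ 0.4377, -0.2134]), array([23. , 43.4]), 18.4)
turn [ -0.1  -0.  -13.2] shift mm [-275.7 -356.6   28.6] cur [0.1543 0.6566 0.2286] F [-0.3  0.1 -0.1] w 0.0852 t 0.1
```

arm_command:
  rows:
    - {"az":-6.6}
    - {"az":-6.6}
    - {"x":-0.023,"y":-0.0297,"z":0.0024}
    - {"x":-0.023,"y":-0.0297,"z":0.0024}
    - {"x":-0.023,"y":-0.0297,"z":0.0024}
    - {"x":-0.023,"y":-0.0297,"z":0.0024}
    - {"x":-0.023,"y":-0.0297,"z":0.0024}
    - {"x":-0.023,"y":-0.0297,"z":0.0024}
    - {"x":-0.023,"y":-0.0297,"z":0.0024}
    - {"x":-0.023,"y":-0.0297,"z":0.0024}
  grip_force: 40

```text
validation failed for argument at $.ro...
```

arm_command:
  rows:
    - {"x":-0.023,"y":-0.0297,"z":0.0024}
    - {"x":-0.023,"y":-0.0297,"z":0.0024}
    - {"x":-0.023,"y":-0.0297,"z":0.0024}
    - {"x":-0.023,"y":-0.0297,"z":0.0024}
    - {}
    - {}
    - {}

```text
validation failed for argument at $.ro...
```

```bash
cat >> h.py <<'E'
def look(name):
    from bench import r
    f=r.grab_frame("wrist");cv2.imwrite(f"pics/{name}.png",f["frame"][:,:,::-1]);np.savez(name+".npz",**f);return f
E
python3 - <<'E'
from h import *
go(.43,.30,.20,0);f=look("w1");print(f["K"],f["world_from_camera"].round(3))
E
```

```text
turn [ -0.1  -0.  -13.2] shift mm [-275.7 -356.6   28.6] cur [0.1543 0.6566 0.2286] F [-0.3  0.1 -0.1] w 0.0852 t 0.1
[[306.02359449   0.         257.44640595]
 [  0.         306.02359449 190.82897258]
 [  0.           0.           1.        ]] [[ 0.228  0.932  0.282  0.082]
 [ 0.974 -0.218 -0.067  0.674]
 [-0.001  0.29  -0.957  0.373]
 [ 0.     0.     0.     1.   ]]
```

View pics/w1.png

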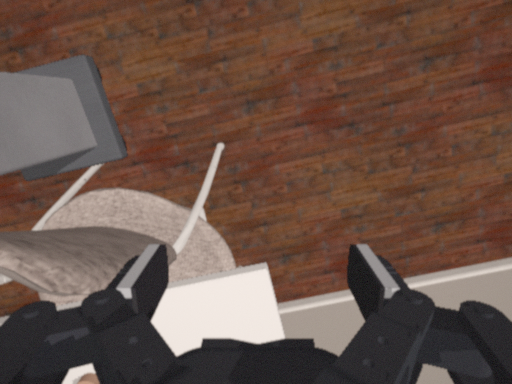

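The refused calls left the arm at its start: the wrist view shows only floor and the fingers (tips near (160,260) and (365,260)). I'll try again with every field filled in.

arm_command:
  rows:
    - {"fingers":1,"x":0,"y":0,"z":0,"ax":0,"ay":0,"az":-6.6}
    - {"fingers":1,"x":0,"y":0,"z":0,"ax":0,"ay":0,"az":-6.6}
    - {"fingers":1,"x":-0.023,"y":-0.0297,"z":0.0024,"ax":0,"ay":0,"az":0}
    - {"fingers":1,"x":-0.023,"y":-0.0297,"z":0.0024,"ax":0,"ay":0,"az":0}
    - {"fingers":1,"x":-0.023,"y":-0.0297,"z":0.0024,"ax":0,"ay":0,"az":0}
    - {"fingers":1,"x":-0.023,"y":-0.0297,"z":0.0024,"ax":0,"ay":0,"az":0}
    - {"fingers":1,"x":-0.023,"y":-0.0297,"z":0.0024,"ax":0,"ay":0,"az":0}
    - {"fingers":1,"x":-0.023,"y":-0.0297,"z":0.0024,"ax":0,"ay":0,"az":0}
    - {"fingers":1,"x":-0.023,"y":-0.0297,"z":0.0024,"ax":0,"ay":0,"az":0}
    - {"fingers":1,"x":-0.023,"y":-0.0297,"z":0.0024,"ax":0,"ay":0,"az":0}
  grip_force: 40

```text
clock: 0.98
tcp_pos: [0.3391, 0.4176, 0.2101]
orientation: [-0.001, -3.141, 0.0]
contact_force: [0.5, 0.3, 1.1]
grip_width: 0.0853
gripper_force: 0.0
```

arm_command:
  rows:
    - {"fingers":1,"x":-0.023,"y":-0.0297,"z":0.0024,"ax":0,"ay":0,"az":0}
    - {"fingers":1,"x":-0.023,"y":-0.0297,"z":0.0024,"ax":0,"ay":0,"az":0}
    - {"fingers":1,"x":-0.023,"y":-0.0297,"z":0.0024,"ax":0,"ay":0,"az":0}
    - {"fingers":1,"x":-0.023,"y":-0.0297,"z":0.0024,"ax":0,"ay":0,"az":0}
    - {"fingers":1,"x":0,"y":0,"z":0,"ax":0,"ay":0,"az":0}
    - {"fingers":1,"x":0,"y":0,"z":0,"ax":0,"ay":0,"az":0}

```text
clock: 1.48
tcp_pos: [0.4316, 0.2981, 0.2005]
orientation: [-0.009, -3.142, 0.001]
contact_force: [-0.7, 0.2, 0.1]
grip_width: 0.0856
gripper_force: 0.0
```

```bash
python3 - <<'E'
from h import *
go(.43,.30,.20,0);f=look("w2");print(f["world_from_camera"].round(3))
E
```

```text
turn [-0.1 -0.  -0.3] shift mm [1.6 1.9 0.5] cur [0.4316 0.2981 0.2005] F [-0.7  0.2  0.1] w 0.0856 t 1.5
[[ 0.005  0.957  0.29   0.357]
 [ 1.    -0.005 -0.002  0.299]
 [-0.     0.29  -0.957  0.345]
 [ 0.     0.     0.     1.   ]]
```

View pics/w2.png

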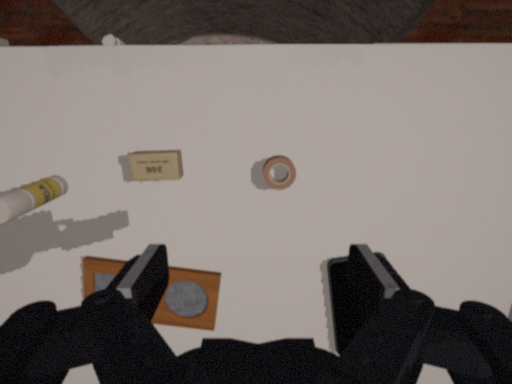

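Wrist view: pink tape (280,172), staple box (155,165), mail tray's round pocket (187,299), with the glue stick at left. I'll measure the tape, box and tray corner here.

```bash
cat >> h.py <<'E'
def seg(f,roi,z,s=45,inv=False,hmax=180):
    "largest saturated blob in roi (u0,u1,v0,v1), cast to height z: rect"
    u0,u1,v0,v1=roi;h=cv2.cvtColor(f["frame"][v0:v1,u0:u1],cv2.COLOR_RGB2HSV)
    m=((h[...,1]>s)&(h[...,0]<=hmax)).astype(np.uint8)
    if inv: m=1-m
    c=max(cv2.findContours(m,cv2.RETR_EXTERNAL,cv2.CHAIN_APPROX_NONE)[0],key=cv2.contourArea)
    p=cast(f,c[:,0]+[u0,v0],z);print("px",c[:,0].mean(0).round(1)+[u0,v0],c[:,0].min(0)+[u0,v0],c[:,0].max(0)+[u0,v0],"rect",*rect(p),"mid",((p.min(0)+p.max(0))/2)[:2].round(4));return p
E
python3 - <<'E'
from h import *
f=dict(np.load("w2.npz"))
for s in(40,60):
    seg(f,(255,305,148,198),.015,s);seg(f,(120,190,140,190),.021,s)
seg(f,(166,210,280,318),.004,60,True)
h=cv2.cvtColor(f["frame"],cv2.COLOR_RGB2HSV)
for p in[(280,158),(280,172),(155,165),(262,185),(240,240),(187,299),(187,270)]:print(p,h[p[1],p[0]])
P=pts(f);print("deskz",np.median(P[200:240,200:300,2]),"tape",P[160,280],P[165,155])
E
```

```text
px [278.3 172.4] [262 155] [295 189] rect [0.4356 0.3216] [36.7 38.6] 89.9 mid [0.4356 0.3216]
px [155.3 164.9] [128 150] [182 181] rect [0.4262 0.1883] [33.  57.3] 1.6 mid [0.4262 0.1883]
px [278.4 172.3] [263 156] [295 189] rect [0.4363 0.3213] [35.6 37.2] -62.7 mid [0.4362 0.3221]
px [155.5 165.1] [129 151] [182 180] rect [0.4258 0.1883] [31.3 55.8] 1.9 mid [0.4262 0.1884]
px [185.9 298.6] [166 281] [207 316] rect [0.6068 0.2049] [53.4 53.7] 84.7 mid [0.6069 0.2047]
(280, 158) [ 11  95 123]
(280, 172) [ 11  23 124]
(155, 165) [ 19  78 141]
(262, 185) [ 14  28 120]
(240, 240) [ 10  22 171]
(187, 299) [143  11  92]
(187, 270) [ 11 164  84]
deskz -0.0004714801641288735 tape [0.42191057 0.32298803 0.01475631] [0.42559538 0.18755706 0.02020558]
```

```bash
python3 - <<'E'
from h import *
f=dict(np.load("w2.npz"));P=pts(f)
for reg in[(110,172,240,320),(345,400,240,320)]:
    q=P[reg[2]:reg[3],reg[0]:reg[1]].reshape(-1,3);q=q[(q[:,2]>.05)]
    print(q.min(0),np.percentile(q[:,2],[0,1,5,20,50]), q[q[:,2].argsort()[:5]].round(4))
go(.437,.322,.045,0)
E
```

```text
[0.35696209 0.24179972 0.21510711] [0.21510711 0.21711696 0.22076335 0.22963815 0.24270951] [[0.4337 0.2555 0.2151]
 [0.4347 0.2554 0.2151]
 [0.4276 0.2557 0.2155]
 [0.4296 0.2555 0.2156]
 [0.428  0.2557 0.2157]]
[0.35696209 0.29879295 0.2150435 ] [0.2150435  0.21685256 0.22055837 0.22866382 0.24129144] [[0.4352 0.3413 0.215 ]
 [0.4347 0.3412 0.2151]
 [0.4298 0.3413 0.2152]
 [0.4276 0.3415 0.2153]
 [0.434  0.3411 0.2154]]
turn [-0.  -0.  -0.1] shift mm [ -6.6  21.9 155.6] cur [0.4304 0.3001 0.2006] F [-0.1  0.2  0.3] w 0.0854 t 1.5
```

arm_command:
  rows:
    - {"fingers":0.3,"x":-0.0066,"y":0.0219,"z":0.03,"ax":0,"ay":0,"az":0}
    - {"fingers":0.3,"x":0,"y":0,"z":0.03,"ax":0,"ay":0,"az":0}
    - {"fingers":0.3,"x":0,"y":0,"z":0.03,"ax":0,"ay":0,"az":0}
    - {"fingers":0.3,"x":0,"y":0,"z":0.03,"ax":0,"ay":0,"az":0}
    - {"fingers":0.3,"x":0,"y":0,"z":0.03,"ax":0,"ay":0,"az":0}
    - {"fingers":0.3,"x":0,"y":0,"z":0,"ax":0,"ay":0,"az":0}
    - {"fingers":0.3,"x":0,"y":0,"z":0,"ax":0,"ay":0,"az":0}

```text
clock: 2.12
tcp_pos: [0.435, 0.3232, 0.0498]
orientation: [0.003, -3.139, 0.003]
contact_force: [0.3, -0.1, 1.0]
grip_width: 0.0554
gripper_force: 0.0
```

```bash
python3 - <<'E'
from h import *
go(.437,.322,.045,0);f=look("w3");P=pts(f)
for a,b in((90,250),(250,430)):
    q=P[200:330,a:b];d=f["depth"][200:330,a:b];q=q[(d<.155)&(d>.01)];q=q[q[:,2].argsort()];print(q[:200:25].round(4))
E
```

```text
turn [-0.1 -0.2  0.1] shift mm [-2.  -1.2  4.8] cur [0.435  0.3232 0.0498] F [ 0.3 -0.1  1. ] w 0.0554 t 2.1
[[0.4261 0.2953 0.0552]
 [0.4357 0.2958 0.0579]
 [0.4237 0.2957 0.0591]
 [0.4233 0.2901 0.06  ]
 [0.4366 0.2958 0.0611]
 [0.4276 0.284  0.062 ]
 [0.4402 0.2959 0.0625]
 [0.4238 0.2898 0.0632]]
[[0.4329 0.3513 0.0554]
 [0.4257 0.351  0.0578]
 [0.4234 0.3559 0.0593]
 [0.4359 0.3511 0.0601]
 [0.4404 0.3513 0.0609]
 [0.4254 0.3512 0.0617]
 [0.4235 0.3548 0.0624]
 [0.4232 0.3542 0.063 ]]
```

View pics/w3.png

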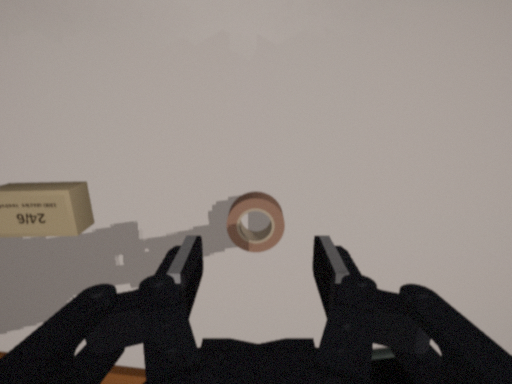

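The tape is at (256,222), centred in y between the fingertips (195,238) and (320,238). I still need the true tip height.

```bash
python3 - <<'E'
from h import *
f=dict(np.load("w3.npz"));P=pts(f);T=f["world_from_camera"];print(T[:3,3],T[:3,2])
for u in(186,192,198,318,324): print(u,[(v,*P[v,u].round(3)) for v in range(230,275,6)])
seg(f,(215,300,180,260),.015,60)
E
```

```text
[0.36080371 0.32339264 0.19435828] [ 2.87174451e-01 -5.98761159e-04 -9.57878111e-01]
186 [(230, np.float64(0.448), np.float64(0.274), np.float64(-0.001)), (236, np.float64(0.424), np.float64(0.289), np.float64(0.06)), (242, np.float64(0.423), np.float64(0.291), np.float64(0.068)), (248, np.float64(0.424), np.float64(0.292), np.float64(0.072)), (254, np.float64(0.423), np.float64(0.293), np.float64(0.078)), (260, np.float64(0.424), np.float64(0.294), np.float64(0.082)), (266, np.float64(0.423), np.float64(0.296), np.float64(0.088)), (272, np.float64(0.424), np.float64(0.296), np.float64(0.091))]
192 [(230, np.float64(0.448), np.float64(0.278), np.float64(-0.001)), (236, np.float64(0.423), np.float64(0.292), np.float64(0.061)), (242, np.float64(0.424), np.float64(0.293), np.float64(0.067)), (248, np.float64(0.423), np.float64(0.295), np.float64(0.073)), (254, np.float64(0.423), np.float64(0.296), np.float64(0.079)), (260, np.float64(0.426), np.float64(0.296), np.float64(0.078)), (266, np.float64(0.429), np.float64(0.295), np.float64(0.079)), (272, np.float64(0.432), np.float64(0.295), 
[... 960 characters left out ...]
(0.351), np.float64(0.07)), (272, np.float64(0.437), np.float64(0.351), np.float64(0.07))]
324 [(230, np.float64(0.447), np.float64(0.369), np.float64(-0.001)), (236, np.float64(0.423), np.float64(0.355), np.float64(0.06)), (242, np.float64(0.423), np.float64(0.354), np.float64(0.068)), (248, np.float64(0.423), np.float64(0.352), np.float64(0.074)), (254, np.float64(0.423), np.float64(0.351), np.float64(0.08)), (260, np.float64(0.425), np.float64(0.351), np.float64(0.08)), (266, np.float64(0.428), np.float64(0.351), np.float64(0.081)), (272, np.float64(0.43), np.float64(0.351), np.float64(0.082))]
px [254.9 222. ] [226 192] [283 251] rect [0.4354 0.3214] [36.1 40.2] -88.5 mid [0.4354 0.3215]
```

arm_command:
  rows:
    - {"fingers":0.3,"x":-0.002,"y":-0.001,"z":0.01,"ax":0,"ay":0,"az":0}
    - {"fingers":0.3,"x":0,"y":0,"z":0.01,"ax":0,"ay":0,"az":0}
    - {"fingers":0.3,"x":0,"y":0,"z":0.008,"ax":0,"ay":0,"az":0}
    - {"fingers":0.3,"x":0,"y":0,"z":0.005,"ax":0,"ay":0,"az":0}
    - {"fingers":0.3,"x":0,"y":0,"z":0,"ax":0,"ay":0,"az":0}
    - {"fingers":0.3,"x":0,"y":0,"z":0,"ax":0,"ay":0,"az":0}

```text
clock: 2.67
tcp_pos: [0.4387, 0.3213, 0.0174]
orientation: [-0.001, -3.141, 0.001]
contact_force: [-0.3, 0.6, -0.1]
grip_width: 0.0555
gripper_force: 0.0
```

```bash
python3 - <<'E'
from h import *
go(.437,.322,.015,0);f=look("w4");P=pts(f)
for u in(192,198,318,324): print(u,[(v,*P[v,u].round(3).tolist()) for v in range(224,260,4)])
E
```

```text
turn [-0. -0. -0.] shift mm [1.7 0.7 2.4] cur [0.4387 0.3213 0.0174] F [-0.3  0.6 -0.1] w 0.0555 t 2.7
192 [(224, 0.433, 0.284, 0.001), (228, 0.436, 0.284, -0.001), (232, 0.438, 0.284, 0.0), (236, 0.427, 0.29, 0.028), (240, 0.427, 0.291, 0.033), (244, 0.427, 0.292, 0.037), (248, 0.427, 0.293, 0.041), (252, 0.427, 0.294, 0.045), (256, 0.428, 0.294, 0.045)]
198 [(224, 0.433, 0.288, 0.0), (228, 0.435, 0.287, -0.0), (232, 0.438, 0.287, -0.001), (236, 0.427, 0.293, 0.028), (240, 0.428, 0.294, 0.032), (244, 0.43, 0.294, 0.032), (248, 0.431, 0.294, 0.032), (252, 0.433, 0.294, 0.033), (256, 0.435, 0.294, 0.034)]
318 [(224, 0.433, 0.356, -0.001), (228, 0.435, 0.356, 0.0), (232, 0.438, 0.356, -0.0), (236, 0.427, 0.351, 0.028), (240, 0.427, 0.349, 0.033), (244, 0.428, 0.349, 0.036), (248, 0.43, 0.349, 0.035), (252, 0.432, 0.349, 0.036), (256, 0.433, 0.349, 0.036)]
324 [(224, 0.433, 0.36, -0.0), (228, 0.436, 0.36, -0.001), (232, 0.438, 0.36, -0.001), (236, 0.427, 0.353, 0.029), (240, 0.428, 0.353, 0.031), (244, 0.427, 0.352, 0.036), (248, 0.427, 0.351, 0.04), (252, 0.427, 0.35, 0.044), (256, 0.427, 0.349, 0.047)]
```

View pics/w4.png

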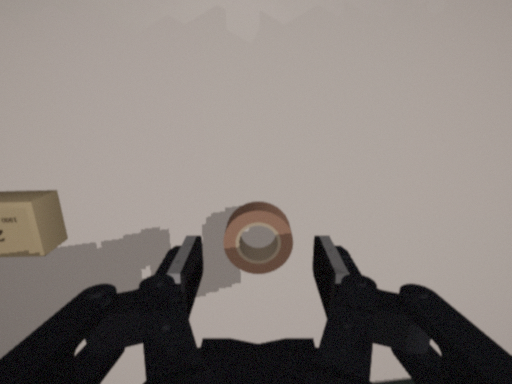

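The tips at (195,236) and (322,236) sit at z≈27 mm, above the tape, so they stand about 9 mm *behind* the TCP at this opening. That isn't what the text says. I'll trust the depth and go lower, watching the force.

arm_command:
  rows:
    - {"fingers":0.3,"x":0.0017,"y":0.0007,"z":0.007,"ax":0,"ay":0,"az":0}
    - {"fingers":0.3,"x":0,"y":0,"z":0.007,"ax":0,"ay":0,"az":0}
    - {"fingers":0.3,"x":0,"y":0,"z":0.005,"ax":0,"ay":0,"az":0}
    - {"fingers":0.3,"x":0,"y":0,"z":0,"ax":0,"ay":0,"az":0}
    - {"fingers":0.3,"x":0,"y":0,"z":0,"ax":0,"ay":0,"az":0}

```text
clock: 3.13
tcp_pos: [0.4369, 0.3219, -0.0018]
orientation: [-0.001, -3.141, 0.001]
contact_force: [-0.2, 0.3, 0.2]
grip_width: 0.0554
gripper_force: 0.0
```

```bash
cat >> h.py <<'E'
def tips(f):
    P=pts(f);
    for u in(120,140,160,180,192,198,206,214,300,308,318,324,340,360):
        z=P[215:290,u,2];z=z[(z>.003)];
        d=f["depth"][215:290,u]; k=np.argmax(d<d[0]-.012) ; print(u,215+k,P[215+k,u].round(3).tolist(),end="; ")
E
python3 - <<'E'
from h import *
go(.437,.322,-.003,0);f=look("w5");tips(f)
E
```

```text
turn [-0. -0. -0.] shift mm [-0.1  0.1  1.2] cur [ 0.4369  0.3219 -0.0018] F [-0.2  0.3  0.2] w 0.0554 t 3.1
120 215 [0.418, 0.253, -0.0]; 140 282 [0.424, 0.281, 0.049]; 160 218 [0.362, 0.322, 0.143]; 180 247 [0.425, 0.288, 0.021]; 192 240 [0.425, 0.292, 0.015]; 198 239 [0.362, 0.322, 0.143]; 206 285 [0.362, 0.322, 0.143]; 214 215 [0.418, 0.301, 0.0]; 300 215 [0.418, 0.343, 0.0]; 308 215 [0.418, 0.347, -0.0]; 318 240 [0.425, 0.35, 0.014]; 324 240 [0.425, 0.353, 0.014]; 340 251 [0.43, 0.36, 0.016]; 360 217 [0.362, 0.322, 0.143];
```

arm_command:
  rows:
    - {"fingers":0.3,"x":0,"y":0,"z":0.003,"ax":0,"ay":0,"az":0}
    - {"fingers":-0.4,"x":0,"y":0,"z":0,"ax":0,"ay":0,"az":0}
    - {"fingers":-0.4,"x":0,"y":0,"z":0,"ax":0,"ay":0,"az":0}
    - {"fingers":-0.4,"x":0,"y":0,"z":0,"ax":0,"ay":0,"az":0}
    - {"fingers":-0.4,"x":0,"y":0,"z":0,"ax":0,"ay":0,"az":0}
    - {"fingers":-0.4,"x":0,"y":0,"z":0,"ax":0,"ay":0,"az":0}
  grip_force: 30

```text
clock: 3.68
tcp_pos: [0.4383, 0.3233, -0.0027]
orientation: [0.001, 3.139, 0.004]
contact_force: [-1.5, 0.1, 13.7]
grip_width: 0.0357
gripper_force: 34.9
```

```bash
python3 - <<'E'
from h import *
go(.437,.322,.09,0);f=look("w6");tips(f)
E
```

```text
turn [ 0.1  0.1 -0. ] shift mm [  1.3  -1.3 -92.7] cur [ 0.4383  0.3233 -0.0027] F [-1.5  0.1 13.7] w 0.0357 t 3.7
120 282 [0.425, 0.275, 0.048]; 140 278 [0.426, 0.281, 0.045]; 160 285 [0.431, 0.287, 0.042]; 180 270 [0.426, 0.294, 0.039]; 192 252 [0.43, 0.294, 0.017]; 198 251 [0.431, 0.296, 0.015]; 206 240 [0.426, 0.3, 0.013]; 214 242 [0.426, 0.304, 0.015]; 300 243 [0.427, 0.343, 0.015]; 308 243 [0.426, 0.346, 0.016]; 318 251 [0.43, 0.351, 0.016]; 324 251 [0.43, 0.354, 0.017]; 340 273 [0.425, 0.354, 0.042]; 360 286 [0.431, 0.362, 0.043];
```

View pics/w6.png

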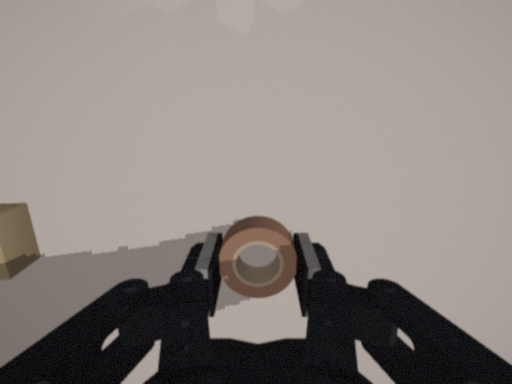

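The tape sits between the pads (258,257), but the 13.7 N shows the tips pressing on the desk, so at w=37 mm the tips are at about TCP+3 mm. I'll regrip about 7 mm higher so the tips clear the tray rim, then lift.

arm_command:
  rows:
    - {"fingers":0.1,"x":0,"y":0,"z":-0.008,"ax":0,"ay":0,"az":0}
    - {"fingers":0.1,"x":0,"y":0,"z":0,"ax":0,"ay":0,"az":0}
    - {"fingers":-0.4,"x":0,"y":0,"z":0,"ax":0,"ay":0,"az":0}
    - {"fingers":-0.4,"x":0,"y":0,"z":0,"ax":0,"ay":0,"az":0}
    - {"fingers":-0.4,"x":0,"y":0,"z":0,"ax":0,"ay":0,"az":0}
    - {"fingers":-0.4,"x":0,"y":0,"z":0,"ax":0,"ay":0,"az":0}
    - {"fingers":-0.4,"x":0,"y":0,"z":-0.025,"ax":0,"ay":0,"az":0}
    - {"fingers":-0.4,"x":0,"y":0,"z":-0.03,"ax":0,"ay":0,"az":0}
    - {"fingers":-0.4,"x":0,"y":0,"z":-0.03,"ax":0,"ay":0,"az":0}

```text
clock: 4.48
tcp_pos: [0.4364, 0.3214, 0.0888]
orientation: [-0.001, -3.14, 0.003]
contact_force: [0.5, 0.2, -0.3]
grip_width: 0.0353
gripper_force: 30.5
```

```bash
python3 - <<'E'
from h import *
go(.607,.2035,.08,0);f=look("w7");P=pts(f);tips(f);print();seg(f,(200,320,200,300),P[225,257,2],60);print(P[225,257])
E
```

```text
turn [-0.1 -0.1 -0. ] shift mm [-170.6 -117.9    8.8] cur [0.4364 0.3214 0.0888] F [ 0.5  0.2 -0.3] w 0.0353 t 4.5
120 215 [0.362, 0.322, 0.233]; 140 261 [0.362, 0.322, 0.233]; 160 285 [0.429, 0.285, 0.134]; 180 271 [0.424, 0.293, 0.132]; 192 246 [0.429, 0.291, 0.102]; 198 238 [0.362, 0.322, 0.233]; 206 238 [0.425, 0.297, 0.102]; 214 233 [0.425, 0.3, 0.096]; 300 233 [0.425, 0.343, 0.096]; 308 235 [0.424, 0.346, 0.099]; 318 243 [0.428, 0.351, 0.1]; 324 247 [0.429, 0.353, 0.103]; 340 273 [0.424, 0.352, 0.133]; 360 286 [0.428, 0.36, 0.135]; 
px [253.  262.4] [210 212] [305 299] rect [0.4355 0.3198] [44.6 49.1] 7.8 mid [0.4368 0.3216]
[0.41955329 0.32147229 0.09848058]
```

arm_command:
  rows:
    - {"fingers":-0.4,"x":-0.0284,"y":-0.0197,"z":0,"ax":0,"ay":0,"az":0}
    - {"fingers":-0.4,"x":-0.0284,"y":-0.0197,"z":0,"ax":0,"ay":0,"az":0}
    - {"fingers":-0.4,"x":-0.0284,"y":-0.0197,"z":0,"ax":0,"ay":0,"az":0}
    - {"fingers":-0.4,"x":-0.0284,"y":-0.0197,"z":0,"ax":0,"ay":0,"az":0}
    - {"fingers":-0.4,"x":-0.0284,"y":-0.0197,"z":0,"ax":0,"ay":0,"az":0}
    - {"fingers":-0.4,"x":-0.0284,"y":-0.0197,"z":0,"ax":0,"ay":0,"az":0}
    - {"fingers":-0.4,"x":0,"y":0,"z":0.01,"ax":0,"ay":0,"az":0}
    - {"fingers":-0.4,"x":0,"y":0,"z":0,"ax":0,"ay":0,"az":0}

```text
clock: 5.2
tcp_pos: [0.6082, 0.2008, 0.0767]
orientation: [-0.008, -3.14, 0.003]
contact_force: [-0.5, -0.5, -1.4]
grip_width: 0.0353
gripper_force: 30.5
```

```bash
python3 - <<'E'
from h import *
go(.607,.2035,.008,0);f=look("w8")
E
```

```text
turn [-0.1 -0.1 -0.3] shift mm [ 1.2  2.7 68.7] cur [0.6082 0.2008 0.0767] F [-0.5 -0.5 -1.4] w 0.0353 t 5.2
```

View pics/w8.png

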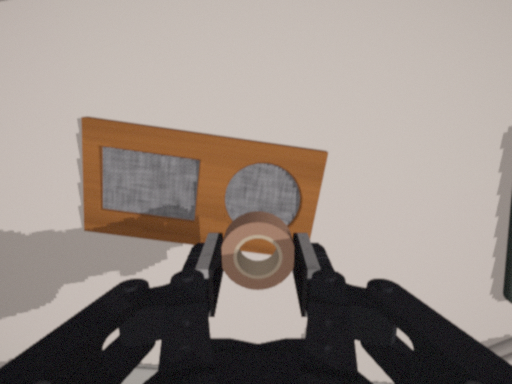

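The tray is clear in this view: oblong pocket (150,183), round pocket (263,200), tape held at (258,250). I'll measure the tray from here.

```bash
python3 - <<'E'
from h import *
f=dict(np.load("w8.npz"))
p=seg(f,(92,208,138,228),.006,70,True)
u0,u1,v0,v1=215,310,155,210
h=cv2.cvtColor(f["frame"][v0:v1,u0:u1],cv2.COLOR_RGB2HSV);m=(h[...,1]<70).astype(np.uint8)
n,L,S,C=cv2.connectedComponentsWithStats(m)
c=max(cv2.findContours(m,cv2.RETR_EXTERNAL,cv2.CHAIN_APPROX_NONE)[0],key=cv2.contourArea)[:,0]+[u0,v0]
c=c[c[:,1]<205];q=cast(f,c,.007)[:,:2];
A=np.c_[2*q,np.ones(len(q))];s=np.linalg.lstsq(A,(q**2).sum(1),rcond=None)[0];print("circle",s[:2],np.sqrt(s[2]+s[:2]@s[:2]))
go(.607,.2035,.008,0)
E
```

```text
px [149.  182.9] [103 147] [198 219] rect [0.5935 0.1225] [46.8 67.9] -8.4 mid [0.5933 0.1221]
circle [0.60500976 0.20423621] 0.027151258622172332
turn [-0.1 -0.2 -0.1] shift mm [-0.2  0.7 69. ] cur [0.6068 0.2028 0.077 ] F [ 0.8  0.3 -0.6] w 0.0352 t 5.2
```

arm_command:
  rows:
    - {"fingers":-0.4,"x":0.001,"y":0.001,"z":0.025,"ax":0,"ay":0,"az":0}
    - {"fingers":-0.4,"x":0,"y":0,"z":0.025,"ax":0,"ay":0,"az":0}
    - {"fingers":-0.4,"x":0,"y":0,"z":0.012,"ax":0,"ay":0,"az":0}
    - {"fingers":-0.4,"x":0,"y":0,"z":0.006,"ax":0,"ay":0,"az":0}
    - {"fingers":-0.4,"x":0,"y":0,"z":0,"ax":0,"ay":0,"az":0}
    - {"fingers":0.2,"x":0,"y":0,"z":0,"ax":0,"ay":0,"az":0}
    - {"fingers":0.2,"x":0,"y":0,"z":0,"ax":0,"ay":0,"az":0}
    - {"fingers":0.2,"x":0,"y":0,"z":-0.02,"ax":0,"ay":0,"az":0}
    - {"fingers":1,"x":0,"y":0,"z":-0.035,"ax":0,"ay":0,"az":0}
    - {"fingers":1,"x":0,"y":0,"z":-0.035,"ax":0,"ay":0,"az":0}

```text
clock: 6.08
tcp_pos: [0.6059, 0.2047, 0.1017]
orientation: [-0.001, -3.14, 0.001]
contact_force: [0.5, -0.2, -0.3]
grip_width: 0.0739
gripper_force: 0.0
```

```bash
python3 - <<'E'
from h import *
from bench import r
f=r.grab_frame("top");im=f["frame"];P=pts(f)
go(.427,.188,.09,0);f=look("w9");seg(f,(200,320,170,280),.018,70,hmax=30)
cv2.imwrite("pics/w9c.png",f["frame"][100:330,60:360,::-1])
E
```

```text
turn [ 0.2  0.6 -0.1] shift mm [183.7 -18.2  20.1] cur [0.6107 0.2062 0.1101] F [1.7 0.8 4.3] w 0.08 t 6.1
px [251.6 203.1] [200 170] [305 236] rect [0.618  0.2017] [57.8 83.1] -3.3 mid [0.6201 0.2018]
```

View pics/w9c.png

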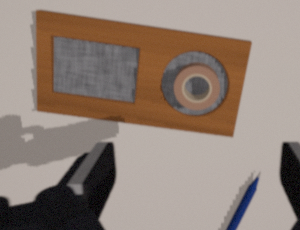

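The tape lies in the round pocket (crop (198,88), pocket (194,83)). Next is the staple box.

arm_command:
  rows:
    - {"fingers":1,"x":0.0358,"y":-0.0034,"z":0,"ax":0,"ay":0,"az":0}
    - {"fingers":1,"x":0.0358,"y":-0.0034,"z":0,"ax":0,"ay":0,"az":0}
    - {"fingers":1,"x":0.0358,"y":-0.0034,"z":0,"ax":0,"ay":0,"az":0}
    - {"fingers":1,"x":0.0358,"y":-0.0034,"z":0,"ax":0,"ay":0,"az":0}
    - {"fingers":1,"x":0.0358,"y":-0.0034,"z":0,"ax":0,"ay":0,"az":-2}
    - {"fingers":1,"x":0,"y":0,"z":0.03,"ax":0,"ay":0,"az":0}
    - {"fingers":1,"x":0,"y":0,"z":0.03,"ax":0,"ay":0,"az":0}
    - {"fingers":1,"x":0,"y":0,"z":0,"ax":0,"ay":0,"az":0}
    - {"fingers":1,"x":0,"y":0,"z":0,"ax":0,"ay":0,"az":0}

```text
clock: 6.93
tcp_pos: [0.427, 0.1876, 0.0406]
orientation: [0.054, -3.139, 0.002]
contact_force: [-0.1, -0.6, 0.5]
grip_width: 0.0854
gripper_force: 0.0
```

```bash
python3 - <<'E'
from h import *
f=look("w10");seg(f,(165,350,130,300),.021,60,hmax=30);go(.427,.1884,.001,2)
E
```

```text
px [253.6 227.1] [209 199] [298 255] rect [0.4244 0.1854] [35.2 51.2] 1.4 mid [0.4244 0.1855]
turn [ 0.  0. -0.] shift mm [ 1.1  0.3 40.5] cur [0.4281 0.1881 0.0415] F [ 1.4 -0.2  0.1] w 0.0856 t 7.0
```

arm_command:
  rows:
    - {"fingers":1,"x":0.001,"y":-0.0022,"z":0.015,"ax":0,"ay":0,"az":0}
    - {"fingers":1,"x":0,"y":0,"z":0.015,"ax":0,"ay":0,"az":0}
    - {"fingers":1,"x":0,"y":0,"z":0.01,"ax":0,"ay":0,"az":0}
    - {"fingers":-0.1,"x":0,"y":0,"z":0,"ax":0,"ay":0,"az":0}
    - {"fingers":-0.1,"x":0,"y":0,"z":0,"ax":0,"ay":0,"az":0}
    - {"fingers":-0.1,"x":0,"y":0,"z":0,"ax":0,"ay":0,"az":0}
    - {"fingers":-0.1,"x":0,"y":0,"z":0,"ax":0,"ay":0,"az":0}
    - {"fingers":-0.1,"x":0,"y":0,"z":0,"ax":0,"ay":0,"az":0}
    - {"fingers":-0.1,"x":0,"y":0,"z":0,"ax":0,"ay":0,"az":0}

```text
clock: 7.73
tcp_pos: [0.4274, 0.1862, 0.0018]
orientation: [-0.054, 3.139, 0.001]
contact_force: [-0.2, 0.1, 6.2]
grip_width: 0.0517
gripper_force: 32.1
```

arm_command:
  rows:
    - {"fingers":-0.1,"x":0,"y":0,"z":-0.03,"ax":0,"ay":0,"az":0}
    - {"fingers":-0.1,"x":0,"y":0,"z":-0.03,"ax":0,"ay":0,"az":0}
    - {"fingers":-0.1,"x":0,"y":0,"z":-0.02,"ax":0,"ay":0,"az":5.2}
    - {"fingers":-0.1,"x":0,"y":0,"z":0,"ax":0,"ay":0,"az":5.2}
    - {"fingers":-0.1,"x":0,"y":0,"z":0,"ax":0,"ay":0,"az":0}

```text
clock: 8.15
tcp_pos: [0.4276, 0.1865, 0.0824]
orientation: [0.235, 3.13, 0.004]
contact_force: [0.8, -0.2, -1.6]
grip_width: 0.0515
gripper_force: 32.2
```

```bash
python3 - <<'E'
from h import *
f=look("w11");P=pts(f);go(.5935,.1225,.08,-8.4);tips(f);print(P[240,257],P[255,257])
E
```

```text
turn [0.1 0.1 0.1] shift mm [-174.2  -38.5    1.4] cur [0.4268 0.1861 0.0814] F [ 0.2 -0.5  0.4] w 0.0514 t 8.2
120 283 [0.408, 0.14, 0.133]; 140 288 [0.414, 0.145, 0.128]; 160 272 [0.414, 0.149, 0.118]; 180 244 [0.415, 0.151, 0.093]; 192 234 [0.412, 0.157, 0.09]; 198 234 [0.412, 0.16, 0.09]; 206 223 [0.409, 0.163, 0.085]; 214 220 [0.41, 0.167, 0.081]; 300 220 [0.416, 0.21, 0.081]; 308 221 [0.417, 0.214, 0.082]; 318 234 [0.421, 0.217, 0.09]; 324 235 [0.421, 0.22, 0.091]; 340 248 [0.426, 0.226, 0.098]; 360 275 [0.42, 0.225, 0.129]; [0.41452151 0.18830695 0.10048253] [0.42174136 0.18721389 0.10101459]
```

arm_command:
  rows:
    - {"fingers":-0.1,"x":-0.0348,"y":-0.0077,"z":0,"ax":0,"ay":0,"az":0}
    - {"fingers":-0.1,"x":-0.0348,"y":-0.0077,"z":0,"ax":0,"ay":0,"az":0}
    - {"fingers":-0.1,"x":-0.0348,"y":-0.0077,"z":0,"ax":0,"ay":0,"az":0}
    - {"fingers":-0.1,"x":-0.0348,"y":-0.0077,"z":0,"ax":0,"ay":0,"az":0}
    - {"fingers":-0.1,"x":-0.0348,"y":-0.0077,"z":0,"ax":0,"ay":0,"az":0}
    - {"fingers":-0.1,"x":0,"y":0,"z":0.03,"ax":0,"ay":0,"az":0}
    - {"fingers":-0.1,"x":0,"y":0,"z":0.02,"ax":0,"ay":0,"az":0}
    - {"fingers":-0.1,"x":0,"y":0,"z":0,"ax":0,"ay":0,"az":0}
    - {"fingers":-0.1,"x":0,"y":0,"z":0,"ax":0,"ay":0,"az":0}

```text
clock: 8.95
tcp_pos: [0.5912, 0.1218, 0.029]
orientation: [-0.227, -3.129, 0.002]
contact_force: [-0.5, 0.1, -0.5]
grip_width: 0.0515
gripper_force: 32.1
```

```bash
python3 - <<'E'
from h import *
go(.5935,.1225,.007,-8.4)
E
```

```text
turn [-0.1 -0.2  0.1] shift mm [-2.1  1.  22. ] cur [0.5912 0.1218 0.029 ] F [-0.5  0.1 -0.5] w 0.0515 t 8.9
```

arm_command:
  rows:
    - {"fingers":-0.1,"x":-0.002,"y":0.001,"z":0.012,"ax":0,"ay":0,"az":0}
    - {"fingers":-0.1,"x":0,"y":0,"z":0.009,"ax":0,"ay":0,"az":0}
    - {"fingers":-0.1,"x":0,"y":0,"z":0,"ax":0,"ay":0,"az":0}
    - {"fingers":0.6,"x":0,"y":0,"z":0,"ax":0,"ay":0,"az":0}
    - {"fingers":0.6,"x":0,"y":0,"z":0,"ax":0,"ay":0,"az":0}
    - {"fingers":0.6,"x":0,"y":0,"z":-0.02,"ax":0,"ay":0,"az":0}
    - {"fingers":0.6,"x":0,"y":0,"z":-0.035,"ax":0,"ay":0,"az":0}
    - {"fingers":0.6,"x":0,"y":0,"z":-0.035,"ax":0,"ay":0,"az":0}
    - {"fingers":0.6,"x":0,"y":0,"z":-0.035,"ax":0,"ay":0,"az":0}
    - {"fingers":0.6,"x":0,"y":0,"z":-0.035,"ax":0,"ay":0,"az":-5.5}

```text
clock: 9.78
tcp_pos: [0.5951, 0.1229, 0.1722]
orientation: [0.08, 3.139, 0.0]
contact_force: [0.2, 1.1, -0.1]
grip_width: 0.0684
gripper_force: 0.0
```

arm_command:
  rows:
    - {"fingers":1,"x":0,"y":0,"z":0,"ax":0,"ay":0,"az":-2.9}
    - {"fingers":1,"x":0.034,"y":-0.02,"z":0,"ax":0,"ay":0,"az":0}
    - {"fingers":1,"x":0.034,"y":-0.034,"z":0,"ax":0,"ay":0,"az":0}
    - {"fingers":1,"x":0.034,"y":-0.034,"z":0,"ax":0,"ay":0,"az":0}
    - {"fingers":1,"x":0.025,"y":-0.034,"z":0,"ax":0,"ay":0,"az":0}
    - {"fingers":1,"x":0.02,"y":-0.034,"z":0,"ax":0,"ay":0,"az":0}
    - {"fingers":1,"x":0.0,"y":-0.034,"z":0,"ax":0,"ay":0,"az":0}
    - {"fingers":1,"x":0,"y":0,"z":0,"ax":0,"ay":0,"az":0}
    - {"fingers":1,"x":0,"y":0,"z":0,"ax":0,"ay":0,"az":0}

```text
clock: 10.53
tcp_pos: [0.4576, -0.0594, 0.1707]
orientation: [0.008, 3.139, 0.0]
contact_force: [0.1, 0.6, -0.1]
grip_width: 0.085
gripper_force: 0.0
```

```bash
python3 - <<'E'
from h import *
f=look("w12");go(.438,-.08,.045,0)
E
```

```text
turn [ 0.   0.1 -0.1] shift mm [ 19.9 -22.2 125.4] cur [ 0.4579 -0.0578  0.1704] F [-0.3  0.1  0.2] w 0.0858 t 10.6
```

View pics/w12.png

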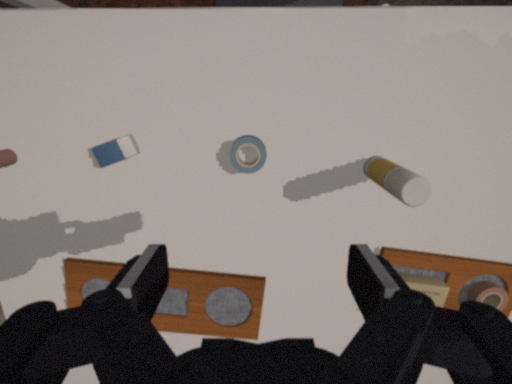

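Blue tape (248,155), eraser (115,150), glue stick top (417,190), craft round pocket (229,307). The staple box is in its pocket at (428,288). Measuring these now.

```bash
python3 - <<'E'
from h import *
f=dict(np.load("w12.npz"))
seg(f,(220,280,125,185),.012,35)
im=f["frame"];u0,u1,v0,v1=80,150,125,180
d=np.abs(im[v0:v1,u0:u1].astype(int)-np.median(im[v0:v1,u0:u1].reshape(-1,3),0)).max(-1)
h=cv2.cvtColor(im,cv2.COLOR_RGB2HSV);print(h[145,127],h[152,108],h[130,90],h[163,92],h[155,125])
m=((h[v0:v1,u0:u1,1]>60)|(h[v0:v1,u0:u1,2]>h[130,90,2]+10)).astype(np.uint8)
m=cv2.morphologyEx(m,cv2.MORPH_CLOSE,np.ones((3,3)))
c=max(cv2.findContours(m,cv2.RETR_EXTERNAL,cv2.CHAIN_APPROX_NONE)[0],key=cv2.contourArea)
print("eraser",c[:,0].min(0)+[u0,v0],c[:,0].max(0)+[u0,v0],rect(cast(f,c[:,0]+[u0,v0],.011)))
P=pts(f);q=P[165:215,385:440];q=q[(q[:,2]>.082)&(q[:,2]<.1)];print("glue",(q.min(0)+q.max(0))/2,q.max(0)-q.min(0),len(q))
u0,u1,v0,v1=200,256,282,332
m=(h[v0:v1,u0:u1,1]<70).astype(np.uint8);c=max(cv2.findContours(m,cv2.RETR_EXTERNAL,cv2.CHAIN_APPROX_NONE)[0],key=cv2.contourArea)[:,0]+[u0,v0]
q=cast(f,c,.006)[:,:2];A=np.c_[2*q,np.ones(len(q))];s=np.linalg.lstsq(A,(q**2).sum(1),rcond=None)[0];print("circle",s[:2],np.sqrt(s[2]+s[:2]@s[:2]))
c0=np.array([.6132,-.1711]);a=np.radians(-6.7)
for y in(.075,-.0035,-.0765):print(y,c0+y*np.array([-np.sin(a),np.cos(a)]))
E
```

```text
px [247.4 154.1] [231 136] [264 171] rect [ 0.4365 -0.069 ] [33.1 35.2] 89.7 mid [ 0.4365 -0.069 ]
[ 13  26 175] [105  99 108] [ 10  23 169] [ 12  24 160] [ 12  26 167]
eraser [ 92 140] [123 166] (array([ 0.4355, -0.2089]), array([19.6, 26.3]), 19.7)Traceback (most recent call last):
  File "<stdin>", line 11, in <module>
IndexError: boolean index did not match indexed array along axis 1; size of axis is 55 but size of corresponding boolean axis is 3
```

```bash
python3 - <<'E'
from h import *
f=dict(np.load("w12.npz"));im=f["frame"];h=cv2.cvtColor(im,cv2.COLOR_RGB2HSV)
P=pts(f);q=P[165:215,385:440].reshape(-1,3);q=q[(q[:,2]>.082)&(q[:,2]<.1)];print("glue",(q.min(0)+q.max(0))/2,q.max(0)-q.min(0),len(q))
u0,u1,v0,v1=200,256,282,332
m=(h[v0:v1,u0:u1,1]<70).astype(np.uint8);c=max(cv2.findContours(m,cv2.RETR_EXTERNAL,cv2.CHAIN_APPROX_NONE)[0],key=cv2.contourArea)[:,0]+[u0,v0]
q=cast(f,c,.006)[:,:2];A=np.c_[2*q,np.ones(len(q))];s=np.linalg.lstsq(A,(q**2).sum(1),rcond=None)[0];print("circle",s[:2],np.sqrt(s[2]+s[:2]@s[:2]))
c0=np.array([.6132,-.1711]);a=np.radians(-6.7)
for y in(.075,-.0035,-.0765):print(y,c0+y*np.array([-np.sin(a),np.cos(a)]))
go(.437,-.0695,.002,0)
E
```

```text
glue [0.45224413 0.06264942 0.08640511] [0.02471922 0.02496677 0.00871026] 877
circle [ 0.62094764 -0.09492503] 0.026874597705442087
0.075 [ 0.62195031 -0.0966122 ]
-0.0035 [ 0.61279165 -0.1745761 ]
-0.0765 [ 0.60427469 -0.24707755]
turn [ 0.   0.1 -0.1] shift mm [ 20.9 -11.7 168.4] cur [ 0.4579 -0.0578  0.1704] F [-0.3  0.1  0.2] w 0.0858 t 10.6
```

arm_command:
  rows:
    - {"fingers":0.6,"x":0.0209,"y":-0.0117,"z":0.03,"ax":0,"ay":0,"az":0}
    - {"fingers":0.6,"x":0,"y":0,"z":0.038,"ax":0,"ay":0,"az":0}
    - {"fingers":0.6,"x":0,"y":0,"z":0.038,"ax":0,"ay":0,"az":0}
    - {"fingers":0.6,"x":0,"y":0,"z":0.02,"ax":0,"ay":0,"az":0}
    - {"fingers":0.6,"x":0,"y":0,"z":0,"ax":0,"ay":0,"az":0}
    - {"fingers":0.6,"x":0,"y":0,"z":0,"ax":0,"ay":0,"az":0}

```text
clock: 11.08
tcp_pos: [0.4365, -0.0681, 0.0433]
orientation: [0.002, -3.14, -0.001]
contact_force: [0.0, 0.1, 0.3]
grip_width: 0.0684
gripper_force: 0.0
```

```bash
python3 - <<'E'
from h import *
f=look("w13");seg(f,(205,310,170,270),.015,45);go(.437,-.0695,.003,0)
E
```

```text
px [255.4 226.8] [237 210] [274 244] rect [ 0.4375 -0.069 ] [22.5 22.7] 0.1 mid [ 0.4375 -0.069 ]
turn [0.  0.  0.1] shift mm [ 0.5 -1.1 41.4] cur [ 0.4375 -0.0684  0.0444] F [ 0.  -0.2 -0.1] w 0.0683 t 11.1
```

Well aligned (core at y=-0.069). Grip and lift.

arm_command:
  rows:
    - {"fingers":0.6,"x":0,"y":-0.0006,"z":0.015,"ax":0,"ay":0,"az":0}
    - {"fingers":0.6,"x":0,"y":0,"z":0.015,"ax":0,"ay":0,"az":0}
    - {"fingers":0.6,"x":0,"y":0,"z":0.0105,"ax":0,"ay":0,"az":0}
    - {"fingers":-0.4,"x":0,"y":0,"z":0,"ax":0,"ay":0,"az":0}
    - {"fingers":-0.4,"x":0,"y":0,"z":0,"ax":0,"ay":0,"az":0}
    - {"fingers":-0.4,"x":0,"y":0,"z":0,"ax":0,"ay":0,"az":0}
    - {"fingers":-0.4,"x":0,"y":0,"z":0,"ax":0,"ay":0,"az":0}
    - {"fingers":-0.4,"x":0,"y":0,"z":0,"ax":0,"ay":0,"az":0}
    - {"fingers":-0.4,"x":0,"y":0,"z":-0.035,"ax":0,"ay":0,"az":0}
    - {"fingers":-0.4,"x":0,"y":0,"z":-0.035,"ax":0,"ay":0,"az":0}

```text
clock: 11.97
tcp_pos: [0.4354, -0.0698, 0.0736]
orientation: [-0.001, -3.138, 0.0]
contact_force: [0.2, 0.9, 0.6]
grip_width: 0.0353
gripper_force: 30.4
```

arm_command:
  rows:
    - {"fingers":-0.4,"x":-0.0368,"y":-0.0054,"z":0,"ax":0,"ay":0,"az":0}
    - {"fingers":-0.4,"x":-0.0368,"y":-0.0054,"z":0,"ax":0,"ay":0,"az":0}
    - {"fingers":-0.4,"x":-0.0368,"y":-0.0054,"z":0,"ax":0,"ay":0,"az":0}
    - {"fingers":-0.4,"x":-0.0368,"y":-0.0054,"z":0,"ax":0,"ay":0,"az":0}
    - {"fingers":-0.4,"x":-0.0368,"y":-0.0054,"z":0,"ax":0,"ay":0,"az":0}
    - {"fingers":-0.4,"x":0,"y":0,"z":0.01,"ax":0,"ay":0,"az":0}
    - {"fingers":-0.4,"x":0,"y":0,"z":0,"ax":0,"ay":0,"az":0}

```text
clock: 12.55
tcp_pos: [0.622, -0.0968, 0.0631]
orientation: [-0.0, 3.141, -0.0]
contact_force: [-1.5, -0.7, -0.6]
grip_width: 0.0349
gripper_force: 30.4
```

```bash
python3 - <<'E'
from h import *
f=look("w14");h=cv2.cvtColor(f["frame"],cv2.COLOR_RGB2HSV)
def inv(u0,u1,v0,v1):
    seg(f,(u0,u1,v0,v1),.006,70,True)
m=((h[...,0]<20)&(h[...,1]>100)).astype(np.uint8)
cs,H=cv2.findContours(m,cv2.RETR_CCOMP,cv2.CHAIN_APPROX_NONE)
for c,hh in zip(cs,H[0]):
    if cv2.contourArea(c)>500: print("hole" if hh[3]>=0 else "out",c[:,0].mean(0).round(),*rect(cast(f,c[:,0],.006 if hh[3]>=0 else .008)))
go(.6215,-.0955,.007,0)
E
```

```text
out [504. 190.] [0.6074 0.0677] [16.3 50.2] -76.4
out [165. 186.] [ 0.6126 -0.1658] [ 84.8 220.4] -6.7
hole [147. 194.] [ 0.6118 -0.1728] [38.9 60.5] -6.6
hole [ 39. 183.] [ 0.6037 -0.2453] [44.3 45.9] -51.5
turn [-0.  -0.1 -0. ] shift mm [-1.4  1.3 56.1] cur [ 0.6201 -0.0968  0.0631] F [-1.2 -0.8 -0.1] w 0.0351 t 12.6
```

arm_command:
  rows:
    - {"fingers":-0.4,"x":-0.001,"y":0.0017,"z":0.025,"ax":0,"ay":0,"az":0}
    - {"fingers":-0.4,"x":0,"y":0,"z":0.02,"ax":0,"ay":0,"az":0}
    - {"fingers":-0.4,"x":0,"y":0,"z":0.01,"ax":0,"ay":0,"az":0}
    - {"fingers":-0.4,"x":0,"y":0,"z":0,"ax":0,"ay":0,"az":0}
    - {"fingers":0.2,"x":0,"y":0,"z":0,"ax":0,"ay":0,"az":0}
    - {"fingers":0.2,"x":0,"y":0,"z":0,"ax":0,"ay":0,"az":0}
    - {"fingers":0.2,"x":0,"y":0,"z":-0.02,"ax":0,"ay":0,"az":0}
    - {"fingers":0.6,"x":0,"y":0,"z":-0.04,"ax":0,"ay":0,"az":0}
    - {"fingers":0.6,"x":0,"y":0,"z":-0.03,"ax":0,"ay":0,"az":0}

```text
clock: 13.35
tcp_pos: [0.6214, -0.0955, 0.1005]
orientation: [0.001, 3.141, -0.0]
contact_force: [0.6, -0.6, 0.4]
grip_width: 0.0683
gripper_force: 0.0
```

arm_command:
  rows:
    - {"fingers":0.6,"x":0.034,"y":-0.022,"z":0,"ax":0,"ay":0,"az":0}
    - {"fingers":0.6,"x":0.034,"y":-0.022,"z":0,"ax":0,"ay":0,"az":0}
    - {"fingers":0.6,"x":0.034,"y":-0.022,"z":0,"ax":0,"ay":0,"az":0}
    - {"fingers":0.6,"x":0.034,"y":-0.022,"z":0,"ax":0,"ay":0,"az":0}
    - {"fingers":0.6,"x":0.034,"y":-0.022,"z":0,"ax":0,"ay":0,"az":-6}
    - {"fingers":0.6,"x":0,"y":0,"z":0,"ax":0,"ay":0,"az":-6}
    - {"fingers":0.6,"x":0,"y":0,"z":0,"ax":0,"ay":0,"az":-6}
    - {"fingers":0.6,"x":0,"y":0,"z":0,"ax":0,"ay":0,"az":0}
    - {"fingers":0.6,"x":0,"y":0,"z":0,"ax":0,"ay":0,"az":0}

```text
clock: 14.1
tcp_pos: [0.4518, -0.2053, 0.099]
orientation: [-0.485, 3.102, -0.0]
contact_force: [-0.6, -0.3, 0.5]
grip_width: 0.0683
gripper_force: 0.0
```

```bash
python3 - <<'E'
from h import *
f=look("w15");go(.437,-.208,.045,18)
E
```

```text
turn [-0.   0.1 -0.2] shift mm [15.1  1.9 53.8] cur [ 0.452  -0.2051  0.0988] F [-0.3  0.2  0.3] w 0.0685 t 14.2
```

View pics/w15.png

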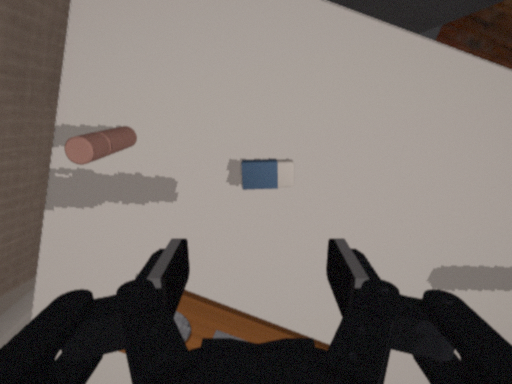

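The eraser spans u 241–295, v 159–189 and lines up with the tool. The lip balm is well clear at (90,148).

```bash
python3 - <<'E'
from h import *
f=dict(np.load("w15.npz"));c=cast(f,[[268,175],[241,175],[295,175]],.0125);print(c)
go(*c[0,:2],.001,18)
E
```

```text
[[ 0.43276459 -0.20237432  0.0125    ]
 [ 0.43917222 -0.22232751  0.0125    ]
 [ 0.42635665 -0.18242019  0.0125    ]]
turn [-0.   0.1 -0.2] shift mm [17.4  8.5 97.8] cur [ 0.452  -0.2051  0.0988] F [-0.3  0.2  0.3] w 0.0685 t 14.2
```

arm_command:
  rows:
    - {"fingers":0.6,"x":0.0174,"y":0.0085,"z":0.03,"ax":0,"ay":0,"az":0}
    - {"fingers":0.6,"x":0,"y":0,"z":0.03,"ax":0,"ay":0,"az":0}
    - {"fingers":0.6,"x":0,"y":0,"z":0.02,"ax":0,"ay":0,"az":0}
    - {"fingers":0.6,"x":0,"y":0,"z":0,"ax":0,"ay":0,"az":0}
    - {"fingers":0.6,"x":0,"y":0,"z":0.01,"ax":0,"ay":0,"az":0}
    - {"fingers":0.6,"x":0,"y":0,"z":0.0088,"ax":0,"ay":0,"az":0}
    - {"fingers":-0.3,"x":0,"y":0,"z":0,"ax":0,"ay":0,"az":0}
    - {"fingers":-0.3,"x":0,"y":0,"z":0,"ax":0,"ay":0,"az":0}
    - {"fingers":-0.3,"x":0,"y":0,"z":0,"ax":0,"ay":0,"az":0}
    - {"fingers":-0.3,"x":0,"y":0,"z":0,"ax":0,"ay":0,"az":0}
  grip_force: 30

```text
clock: 14.98
tcp_pos: [0.433, -0.2026, 0.0001]
orientation: [-0.49, 3.102, -0.001]
contact_force: [0.7, -0.2, -0.1]
grip_width: 0.0409
gripper_force: 30.3
```

arm_command:
  rows:
    - {"fingers":-0.3,"x":0,"y":0,"z":0,"ax":0,"ay":0,"az":0}
    - {"fingers":-0.3,"x":0,"y":0,"z":-0.03,"ax":0,"ay":0,"az":0}
    - {"fingers":-0.3,"x":0,"y":0,"z":-0.03,"ax":0,"ay":0,"az":6.2}
    - {"fingers":-0.3,"x":0,"y":0,"z":-0.02,"ax":0,"ay":0,"az":6.2}
    - {"fingers":-0.3,"x":0,"y":0,"z":0,"ax":0,"ay":0,"az":6.2}
    - {"fingers":-0.3,"x":0,"y":0,"z":0,"ax":0,"ay":0,"az":6.2}
    - {"fingers":-0.3,"x":0,"y":0,"z":0,"ax":0,"ay":0,"az":0}

```text
clock: 15.57
tcp_pos: [0.4327, -0.2024, 0.0801]
orientation: [0.193, 3.134, -0.0]
contact_force: [1.0, 0.6, -1.1]
grip_width: 0.0411
gripper_force: 30.7
```

```bash
python3 - <<'E'
from h import *
f=look("w16");P=pts(f);go(.6118,-.1730,.06,-6.6);tips(f);print([P[v,257].round(4).tolist() for v in (225,235,245,255)])
E
```

```text
turn [-0.   0.  -0.1] shift mm [-174.7   49.7   19.8] cur [ 0.4325 -0.2023  0.0798] F [ 0.  -0.4  0.1] w 0.0408 t 15.6
120 280 [0.414, -0.249, 0.129]; 140 287 [0.416, -0.241, 0.133]; 160 284 [0.421, -0.238, 0.124]; 180 257 [0.358, -0.193, 0.224]; 192 243 [0.422, -0.233, 0.089]; 198 243 [0.418, -0.228, 0.098]; 206 233 [0.418, -0.226, 0.088]; 214 233 [0.419, -0.222, 0.087]; 300 233 [0.423, -0.18, 0.088]; 308 233 [0.424, -0.176, 0.087]; 318 243 [0.428, -0.172, 0.091]; 324 243 [0.429, -0.169, 0.09]; 340 268 [0.429, -0.167, 0.113]; 360 286 [0.431, -0.163, 0.125]; [[0.455, -0.2053, -0.0014], [0.4222, -0.2011, 0.0877], [0.4248, -0.2015, 0.0931], [0.4306, -0.2022, 0.0921]]
```

View pics/w16.png

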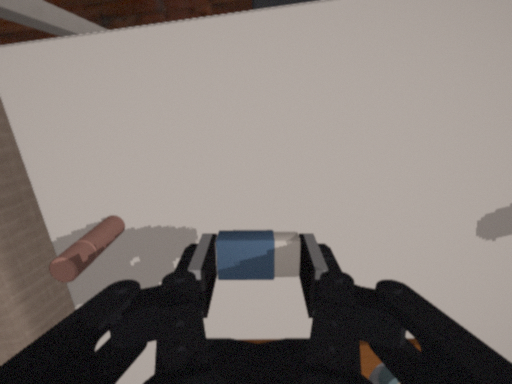

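The eraser is held level between the pads (258,255).

arm_command:
  rows:
    - {"fingers":-0.3,"x":-0.035,"y":0.0099,"z":0,"ax":0,"ay":0,"az":0}
    - {"fingers":-0.3,"x":-0.035,"y":0.0099,"z":0,"ax":0,"ay":0,"az":0}
    - {"fingers":-0.3,"x":-0.035,"y":0.0099,"z":0,"ax":0,"ay":0,"az":0}
    - {"fingers":-0.3,"x":-0.035,"y":0.0099,"z":0,"ax":0,"ay":0,"az":0}
    - {"fingers":-0.3,"x":-0.035,"y":0.0099,"z":0,"ax":0,"ay":0,"az":0}
    - {"fingers":-0.3,"x":0,"y":0,"z":0.03,"ax":0,"ay":0,"az":0}
    - {"fingers":-0.3,"x":0,"y":0,"z":0.02,"ax":0,"ay":0,"az":0}
    - {"fingers":-0.3,"x":0,"y":0,"z":0,"ax":0,"ay":0,"az":0}
    - {"fingers":-0.3,"x":0,"y":0,"z":0,"ax":0,"ay":0,"az":0}

```text
clock: 16.37
tcp_pos: [0.6105, -0.174, 0.0281]
orientation: [-0.184, -3.133, -0.001]
contact_force: [-0.2, -0.6, 0.3]
grip_width: 0.0412
gripper_force: 30.7
```

```bash
python3 - <<'E'
from h import *
go(.6118,-.1730,.005,-6.6)
E
```

```text
turn [ 0.  -0.2 -0.1] shift mm [-1.2  1.2 23.1] cur [ 0.6105 -0.174   0.0281] F [-0.2 -0.6  0.3] w 0.0412 t 16.4
```

arm_command:
  rows:
    - {"fingers":-0.3,"x":-0.001,"y":0.001,"z":0.013,"ax":0,"ay":0,"az":0}
    - {"fingers":-0.3,"x":0,"y":0,"z":0.01,"ax":0,"ay":0,"az":0}
    - {"fingers":-0.3,"x":0,"y":0,"z":0,"ax":0,"ay":0,"az":0}
    - {"fingers":0.3,"x":0,"y":0,"z":0,"ax":0,"ay":0,"az":0}
    - {"fingers":0.3,"x":0,"y":0,"z":0,"ax":0,"ay":0,"az":0}
    - {"fingers":0.3,"x":0,"y":0,"z":-0.02,"ax":0,"ay":0,"az":0}
    - {"fingers":0.6,"x":0,"y":0,"z":-0.038,"ax":0,"ay":0,"az":0}
    - {"fingers":0.6,"x":0,"y":0,"z":-0.038,"ax":0,"ay":0,"az":0}
    - {"fingers":0.6,"x":0,"y":0,"z":-0.038,"ax":0,"ay":0,"az":-6.6}
    - {"fingers":0.6,"x":0,"y":0,"z":-0.03,"ax":0,"ay":0,"az":0}

```text
clock: 17.2
tcp_pos: [0.6139, -0.1739, 0.1744]
orientation: [-0.002, 3.138, -0.002]
contact_force: [0.6, -0.2, -0.7]
grip_width: 0.0685
gripper_force: 0.0
```

arm_command:
  rows:
    - {"fingers":0.6,"x":0.022,"y":0.034,"z":0,"ax":0,"ay":0,"az":0}
    - {"fingers":0.6,"x":0.022,"y":0.034,"z":0,"ax":0,"ay":0,"az":0}
    - {"fingers":0.6,"x":0.022,"y":0.034,"z":0,"ax":0,"ay":0,"az":0}
    - {"fingers":0.6,"x":0.022,"y":0.034,"z":0,"ax":0,"ay":0,"az":0}
    - {"fingers":0.6,"x":0.022,"y":0.034,"z":0,"ax":0,"ay":0,"az":0}
    - {"fingers":0.6,"x":0.022,"y":0.034,"z":0,"ax":0,"ay":0,"az":0}
    - {"fingers":0.6,"x":0.022,"y":0.031,"z":0,"ax":0,"ay":0,"az":0}
    - {"fingers":0.6,"x":0,"y":0,"z":0,"ax":0,"ay":0,"az":0}
    - {"fingers":0.6,"x":0,"y":0,"z":0,"ax":0,"ay":0,"az":0}

```text
clock: 17.95
tcp_pos: [0.4594, 0.0643, 0.1712]
orientation: [-0.001, 3.14, 0.002]
contact_force: [-0.0, -0.2, -0.6]
grip_width: 0.0682
gripper_force: 0.0
```

```bash
python3 - <<'E'
from h import *
f=look("w17");P=pts(f);q=P[60:300,150:360].reshape(-1,3);q=q[(q[:,2]>.082)&(q[:,2]<.1)];print("glue",(q.min(0)+q.max(0))/2,q.max(0)-q.min(0),len(q))
go(.4525,.0625,.055,0)
E
```

```text
glue [0.45273206 0.06316467 0.08639188] [0.02527977 0.02425702 0.00818719] 820
turn [ 0.   0.1 -0.1] shift mm [  7.9  -0.2 116.2] cur [0.4604 0.0627 0.1712] F [ 0.7 -0.1  0.5] w 0.0685 t 18.0
```

arm_command:
  rows:
    - {"fingers":0.6,"x":0.0076,"y":0.0003,"z":0.03,"ax":0,"ay":0,"az":0}
    - {"fingers":0.6,"x":0,"y":0,"z":0.03,"ax":0,"ay":0,"az":0}
    - {"fingers":0.6,"x":0,"y":0,"z":0.03,"ax":0,"ay":0,"az":0}
    - {"fingers":0.6,"x":0,"y":0,"z":0.02,"ax":0,"ay":0,"az":0}
    - {"fingers":0.6,"x":0,"y":0,"z":0.012,"ax":0,"ay":0,"az":0}
    - {"fingers":0.6,"x":0,"y":0,"z":0,"ax":0,"ay":0,"az":0}
    - {"fingers":0,"x":0,"y":0,"z":0,"ax":0,"ay":0,"az":0}
    - {"fingers":-0.6,"x":0,"y":0,"z":0,"ax":0,"ay":0,"az":0}
    - {"fingers":-0.6,"x":0,"y":0,"z":0,"ax":0,"ay":0,"az":0}
    - {"fingers":-0.6,"x":0,"y":0,"z":0,"ax":0,"ay":0,"az":0}

```text
clock: 18.83
tcp_pos: [0.4536, 0.0627, 0.0495]
orientation: [0.007, 3.139, 0.001]
contact_force: [-0.0, -0.8, 3.1]
grip_width: 0.0248
gripper_force: 29.2
```

arm_command:
  rows:
    - {"fingers":-0.6,"x":0,"y":0,"z":0,"ax":0,"ay":0,"az":0}
    - {"fingers":-0.6,"x":0,"y":0,"z":0,"ax":0,"ay":0,"az":0}
    - {"fingers":-0.6,"x":0,"y":0,"z":-0.025,"ax":0,"ay":0,"az":0}
    - {"fingers":-0.6,"x":0,"y":0,"z":-0.025,"ax":0,"ay":0,"az":0}
    - {"fingers":-0.6,"x":0,"y":0,"z":0,"ax":0,"ay":0,"az":0}

```text
clock: 19.25
tcp_pos: [0.455, 0.0633, 0.1021]
orientation: [0.007, 3.135, 0.003]
contact_force: [0.9, -0.2, 0.6]
grip_width: 0.0249
gripper_force: 29.7
```

```bash
python3 - <<'E'
from h import *
from bench import r
f=r.grab_frame("scene");cv2.imwrite("pics/s18.png",f["frame"][100:300,100:420,::-1])
go(.6037,-.2453,.10,0)
E
```

```text
turn [ 0.1  0.3 -0.2] shift mm [-149.5 -308.6    0.6] cur [0.4542 0.0633 0.1006] F [ 0.5 -0.  -0.4] w 0.0247 t 19.3
```

View pics/s18.png

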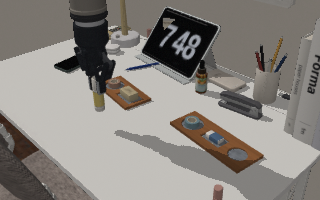

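The glue stick is held upright (crop (98,95)); the other parts are in their pockets.

arm_command:
  rows:
    - {"fingers":-0.6,"x":-0.0166,"y":-0.0343,"z":0,"ax":0,"ay":0,"az":0}
    - {"fingers":-0.6,"x":-0.0166,"y":-0.0343,"z":0,"ax":0,"ay":0,"az":0}
    - {"fingers":-0.6,"x":-0.0166,"y":-0.0343,"z":0,"ax":0,"ay":0,"az":0}
    - {"fingers":-0.6,"x":-0.0166,"y":-0.0343,"z":0,"ax":0,"ay":0,"az":0}
    - {"fingers":-0.6,"x":-0.0166,"y":-0.0343,"z":0,"ax":0,"ay":0,"az":0}
    - {"fingers":-0.6,"x":-0.0166,"y":-0.0343,"z":0,"ax":0,"ay":0,"az":0}
    - {"fingers":-0.6,"x":-0.0166,"y":-0.0343,"z":0,"ax":0,"ay":0,"az":0}
    - {"fingers":-0.6,"x":-0.0166,"y":-0.0343,"z":0,"ax":0,"ay":0,"az":0}
    - {"fingers":-0.6,"x":-0.0166,"y":-0.0343,"z":0,"ax":0,"ay":0,"az":0}
    - {"fingers":-0.6,"x":0,"y":0,"z":0,"ax":0,"ay":0,"az":0}

```text
clock: 20.13
tcp_pos: [0.6015, -0.2557, 0.0981]
orientation: [0.018, 3.14, -0.009]
contact_force: [-0.1, -1.6, 0.2]
grip_width: 0.0247
gripper_force: 29.8
```

arm_command:
  rows:
    - {"fingers":-0.6,"x":0,"y":0,"z":0.015,"ax":0,"ay":0,"az":0}
    - {"fingers":-0.6,"x":0,"y":0,"z":0.015,"ax":0,"ay":0,"az":0}
    - {"fingers":-0.6,"x":0,"y":0,"z":0,"ax":0,"ay":0,"az":0}
    - {"fingers":-0.6,"x":0,"y":0,"z":0,"ax":0,"ay":0,"az":0}

```text
clock: 20.47
tcp_pos: [0.5994, -0.2458, 0.067]
orientation: [-0.006, -3.139, -0.002]
contact_force: [0.3, -0.5, -0.1]
grip_width: 0.0246
gripper_force: 29.8
```

```bash
python3 - <<'E'
from h import *
go(.6037,-.2455,.053,0)
E
```

```text
turn [ 0.1 -0.2 -0.2] shift mm [-4.3  0.3 14. ] cur [ 0.5994 -0.2458  0.067 ] F [ 0.3 -0.5 -0.1] w 0.0246 t 20.5
```

arm_command:
  rows:
    - {"fingers":-0.6,"x":-0.0043,"y":0,"z":0.004,"ax":0,"ay":0,"az":0}
    - {"fingers":-0.6,"x":0,"y":0,"z":0.005,"ax":0,"ay":0,"az":0}
    - {"fingers":-0.6,"x":0,"y":0,"z":0.004,"ax":0,"ay":0,"az":0}
    - {"fingers":-0.6,"x":0,"y":0,"z":0.001,"ax":0,"ay":0,"az":0}
    - {"fingers":-0.6,"x":0,"y":0,"z":0,"ax":0,"ay":0,"az":0}
    - {"fingers":-0.6,"x":0,"y":0,"z":0,"ax":0,"ay":0,"az":0}

```text
clock: 20.97
tcp_pos: [0.6049, -0.2466, 0.0545]
orientation: [0.006, 3.142, -0.0]
contact_force: [-0.4, 0.3, 0.3]
grip_width: 0.0248
gripper_force: 29.8
```

```bash
python3 - <<'E'
from h import *
go(.6037,-.2455,.053,0)
E
```

```text
turn [-0.   0.  -0.2] shift mm [1.2 1.1 1.5] cur [ 0.6049 -0.2466  0.0545] F [-0.4  0.3  0.3] w 0.0248 t 21.0
```

arm_command:
  rows:
    - {"fingers":-0.6,"x":0,"y":0,"z":0.0012,"ax":0,"ay":0,"az":0}
    - {"fingers":-0.6,"x":0,"y":0,"z":0,"ax":0,"ay":0,"az":0}
    - {"fingers":0.3,"x":0,"y":0,"z":0,"ax":0,"ay":0,"az":0}
    - {"fingers":0.6,"x":0,"y":0,"z":0,"ax":0,"ay":0,"az":0}
    - {"fingers":0.6,"x":0,"y":0,"z":0,"ax":0,"ay":0,"az":0}
    - {"fingers":0.6,"x":0,"y":0,"z":-0.02,"ax":0,"ay":0,"az":0}
    - {"fingers":0.6,"x":0,"y":0,"z":-0.035,"ax":0,"ay":0,"az":0}
    - {"fingers":0.6,"x":0,"y":0,"z":-0.035,"ax":0,"ay":0,"az":0}
    - {"fingers":0.6,"x":0,"y":0,"z":-0.035,"ax":0,"ay":0,"az":0}
    - {"fingers":0.6,"x":0,"y":0,"z":-0.035,"ax":0,"ay":0,"az":0}

```text
clock: 21.8
tcp_pos: [0.6046, -0.2465, 0.2148]
orientation: [-0.006, -3.141, -0.0]
contact_force: [1.1, -0.7, -0.3]
grip_width: 0.0684
gripper_force: 0.0
```

arm_command:
  rows:
    - {"fingers":0.6,"x":0.035,"y":0.02,"z":0,"ax":0,"ay":0,"az":0}
    - {"fingers":0.6,"x":0.035,"y":0.02,"z":0,"ax":0,"ay":0,"az":0}
    - {"fingers":0.6,"x":0.03,"y":0.03,"z":0,"ax":0,"ay":0,"az":0}
    - {"fingers":0.6,"x":0.03,"y":0.03,"z":0,"ax":0,"ay":0,"az":0}
    - {"fingers":0.6,"x":0.01,"y":0.035,"z":0,"ax":0,"ay":0,"az":0}
    - {"fingers":0.6,"x":0,"y":0.035,"z":0,"ax":0,"ay":0,"az":0}
    - {"fingers":0.6,"x":0,"y":0.035,"z":0,"ax":0,"ay":0,"az":0}
    - {"fingers":0.6,"x":0,"y":0,"z":0,"ax":0,"ay":0,"az":0}
    - {"fingers":0.6,"x":0,"y":0,"z":0,"ax":0,"ay":0,"az":0}

```text
clock: 22.55
tcp_pos: [0.4668, -0.0401, 0.2134]
orientation: [-0.001, 3.141, 0.001]
contact_force: [0.3, -1.2, -0.7]
grip_width: 0.068
gripper_force: 0.0
```

```bash
python3 - <<'E'
from h import *
from bench import r
t=r.grab_frame("top");s=r.grab_frame("scene")
a=cv2.resize(t["frame"][135:260,150:360],None,fx=2.4,fy=2.4,interpolation=2);b=s["frame"][130:330,150:430];b=cv2.resize(b,(504,360))
h=300;a=cv2.resize(a,(504,300));b=b[:300]
cv2.imwrite("pics/end.png",np.vstack([a,b])[:,:,::-1]);go(.5,-.1,.2)
E
```

```text
turn [-0.   0.  -0.3] shift mm [-33.2 -57.1  13.3] cur [ 0.4668 -0.0429  0.2133] F [-0.3 -0.5 -0.8] w 0.0682 t 22.6
```

View pics/end.png

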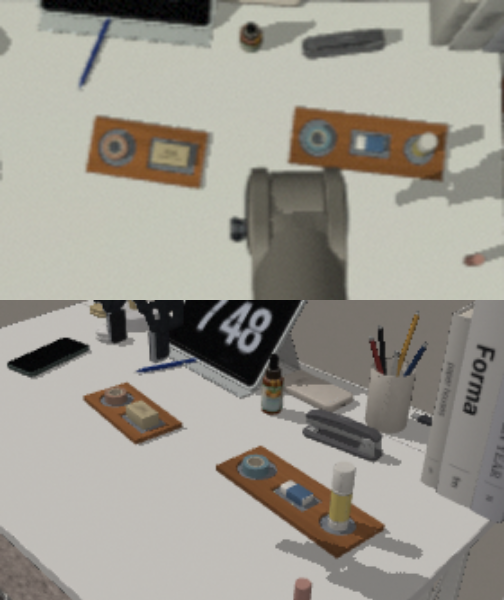

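All five parts sit in their pockets: pink roll (117,147), staple box (172,153), blue roll (318,138), eraser (370,143) and the glue stick upright (340,495). The bystanders look undisturbed and the arm is clear, so I'm handing in.

```bash
python3 -c "
from bench import r
print(r.hand_in())"
```

```text
the job is handed in; nothing more can be done
None
```

Both kits are made up and the job is handed in at about 23 s of the 109 s; the last pictures show all five parts in their pockets, the glue stick upright and the bystanders in place, but hand-in returned no verdict.

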